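Fit the tumbler carrier on the marking turntable and hold the run lever level

TASK

Set the loose tumbler carrier (the round plate with the upright block) on the turntable, both pegs through its two holes and its plate flat down on the steel top, and let go of it. Then, for a test run, press the rubber end of the hold-to-run lever down until the lever is level and keep it held there: finish while still holding it level, and never push it down onto its bottom stop. Leave the tumblers and the jar where they stand.

Things in the scene. Friction and masses are not known exactly. Their poses are not given: they have to be found in the camera images.
- carrier: Loose tumbler carrier, 0.4-0.65 kg (sizes in mm): aluminium disc, diameter 140, 12 thick, with an upright black block on its centre, 56 long (x) x 24 wide (y) x 50 tall (top at 62): grasp it from above across the 24. Two 14 mm through holes on its x axis, 50 either side of the centre, in line with the block. Origin: centre of the underside, z up. Half a turn fits the same.
- turntable: Fixed turntable, does not turn (sizes in mm): round grey housing, diameter 190, with a round steel top, diameter 130, 90 mm above the bench. Two steel pegs, 10 thick, stand on the top on its x axis, 50 either side of the centre: 16 tall, straight for 8, then tapering to 4 at the tip. Tips stand 4 out of the seated disc. Origin: on the bench under the centre, z up.
- seat (a point): Centre of the turntable's steel top, 90 mm above the bench, where the centre of the carrier's underside belongs; axes as the turntable's.
- lever_unit: Fixed hold-to-run lever unit: foot plate 190 (x) x 80 x 12 mm with a grey hinge block, 108 high, on its +x half; the lever runs from the hinge towards -x. Hinge axis along y at x = +45, 98 above the bench. Origin: on the bench under the middle of the foot plate, z up. The carrier and this unit may swap sides of the turntable.
- lever_pad (a point): Centre of the upper face of the black rubber pad (42 along the lever, 50 across, 14 thick) at the lever's free end, 105 mm from the hinge; moves with the lever. About 126 mm above the bench at rest, 105 when the lever is level, 84 at the bottom stop.
- run_lever (a joint): Angle of the lever, rad, growing as its pad is pressed down: 0 at rest (pad end sloping up by 0.2 rad), 0.2 when the lever is level, 0.4 at its bottom stop. A spring pushes it back up to 0 when let go: about 2 N at the pad starts it moving, 5 to 6 N holds it level, about 9 N takes it to the stop.
- tumbler_a: Dark blue glass tumbler standing upside down on the bench, 74 mm in diameter at the bench, 90 mm tall; bystander. Origin: centre of its underside.
- tumbler_b: Dark reddish glass tumbler standing upside down on the bench, 74 mm in diameter at the bench, 90 mm tall; bystander. Origin: centre of its underside.
- jar: Closed grey jar with a white lid, 60 mm in diameter, 90 mm tall, beyond the turntable; bystander. Origin: centre of its underside.
Mind the look-alikes: they are no part of the job. What is shaped like the lever_unit but blue is not meant.

How it is judged:
By the outcome, as a careful person would: the job done as asked, in the order asked, and still so for the second after the job is handed in, while the arm keeps its last pose, push and grip.
It also fails if it takes over 53 s, if anything falls off the work surface, if the arm or the gripper's body presses on something with over 40 N, if the wrist force passes 120 N, or if a joint passes its speed limit or range.

ROBOT

A 6-joint arm with a two-finger parallel gripper is mounted at the origin on the work surface. World frame = base frame: x ahead of the robot, y to its left, z up, the work surface at z = 0. Lengths are in m, angles in rad, forces in N, time in s.
With the tool pointing down it reaches from about 0.35 to 0.85 m from the base axis. Payload 8.1 kg.
Tool frame: the origin (TCP) lies at the very end of the fingers, on their centre line; the grasp point (between the pads) lies 19 mm behind it; z points along the fingers, y is the line along which they close (so a half turn about z gives the same grasp; the last joint's range is limited). The gripper opens to 93 mm and grips with 3 to 60 N. Pads are 15 mm wide; open, the fingers measure 128 mm over their backs; the gripper's body (75 mm by 188 mm) begins 65 mm behind the grasp point.
Start: joints at [-1.427, 0.13, 1.488, -0, 1.523, -0.085], TCP at [0.136, -0.584, 0.219] pointing down, gripper open.
Joint ranges: [-2.96, 2.96], [-0.89, 2.26], [0.02, 2.5], [-1.34, 4.48], [0, 2.73], [-2.66, 2.66]. Speed limits (rad/s): [2.39, 2.39, 2.79, 3.14, 3.14, 3.14].

INTERFACE

Orientations are given as a rotation vector (axis times angle).
In Python, from plant import monitor, eyes, ticket gives the robot as it stands.
- The arm moves only by the tool arm_command, never from a script. Its argument "deltas" is a list that holds one entry, the list of rows, each a list of 6 numbers: the shift along the world's x, y, z in cm, then the turn, a rotation vector about the world's x, y, z in degrees. In form: [[[tx, ty, tz, rx, ry, rz], ...]]. A call has 1 to 12 rows; each row shifts and turns the commanded pose from where the row before left it; what a row does not reach is not made up. A row lasts 1/12 s, in which the tool goes at most 41.7 mm and 7.16 degrees, less where a joint would pass 70% of its speed; a pose out of reach is approached as far as the arm can. A call is refused whole if a number of a shift passes 4.17 or a number of a turn 7.16, either way. A call with a gripper value outside its range is refused whole. "gripper" is the opening, from -1 (shut) to 1 (fully open), set as the call begins (left out, the last holds). The fingers move at their own pace and stop on an object; "squeeze" is the grip in N (left out, the last holds). Time passes only in rows, so rows that do not move let the fingers close. It gives the time, the measured TCP pose, the force, the opening and the grip force at its end, in the units of the state.
- monitor.read_state(): the state, without advancing time (a new reading comes with each control period).
- eyes.read_camera(name): name is "side" or "top"; returns the picture (480x640x3 uint8, blue, green, red); there is no depth.
- eyes.camera_model(name): a dict with "fx", "fy", "cx", "cy" (pixels), "rvec" (rotation vector, rad) and "tvec" (3), from world to camera coordinates, as OpenCV has them. Camera axes: x right, y down, z forward; pixel columns grow to the right and rows downward; lengths in m; the calibration is good to about 2 mm. A picture is of the moment at which its call begins. camera_model takes no time and is no camera call.
- ticket.close_job(): hands the job in; it is judged then, once.
The state is a dict: "t": time; "q": joint angles; "dq": joint speeds; "joint_torque": joint torques, N m; "tool_pos": TCP position; "orientation": TCP orientation; "force": force on the tool from outside, world axes, zero at the start; "wrist_torque": the same for the moment, N m; "opening": finger opening in m; "gripper_force": force on a finger pad.
Only numpy, scipy, OpenCV 4.12 (cv2) and the standard library are available. Lean on these libraries where they do the work, as an engineer would, in place of code of your own. Each camera call takes 0.05 s, during which the arm holds its last target. There are 200 camera calls.

## Working session

There is one attempt and no reset: what is moved stays moved. The work goes in short steps, Python scripts to look and compute and a tool call to move; the robot and the scene stay as the last step left them, time stands still between calls to the robot, and variables do not carry over. Pictures are saved under pics/ and viewed, at most 10 in all, crops included, and the job is handed in when it is done.

Besides the shell and the picture viewer there is one more tool, called after ">>>" as name(argument=value, ...) on one line, values as JSON. arm_command: Moves the arm, as the interface text tells. Its arguments: {"type":"object","properties":{"deltas":{"type":"array"},"gripper":{"type":"number"},"squeeze":{"type":"number"}},"required":["deltas"]}

```bash
mkdir -p pics; ls
cat > h.py <<'E'
import numpy as np, cv2
from plant import monitor, eyes, ticket
def cam(n):
    m=eyes.camera_model(n); K=np.array([[m['fx'],0,m['cx']],[0,m['fy'],m['cy']],[0,0,1.]])
    R=cv2.Rodrigues(np.array(m['rvec'],float))[0]; return K,R,np.array(m['tvec'],float).ravel()
def ray(n,uv):
    K,R,t=cam(n); d=R.T@np.linalg.solve(K,[uv[0],uv[1],1.]); return -R.T@t,d
def onz(n,uv,z):
    o,d=ray(n,uv); return o+d*(z-o[2])/d[2]
def tri(a,b):  # pixel in side, pixel in top
    (o,d),(p,e)=ray('side',a),ray('top',b)
    s=np.linalg.lstsq(np.stack([d,-e],1),p-o,rcond=None)[0]
    A,B=o+s[0]*d,p+s[1]*e; return (A+B)/2,np.linalg.norm(A-B)
def proj(n,P):
    K,R,t=cam(n); q=K@(R@np.array(P,float)+t); return q[:2]/q[2]
E
python3 - <<'E'
from h import *
for n in('side','top'):
    im=eyes.read_camera(n); cv2.imwrite(f'pics/{n}0.png',im); K,R,t=cam(n); print(n,K[0,0],-R.T@t,R[2])
print(monitor.read_state())
E
```

```text
pics
side 599.8831516224606 [0.36723146 1.11027561 0.78376707] [ 0.14408217 -0.85898899 -0.4913026 ]
top 544.5074954725881 [ 0.38319034 -0.09812911  1.29679848] [ 0.14620687  0.020435   -0.98904295]
{'t': 0.1, 'q': array([-1.42745110e+00,  1.31097574e-01,  1.48918953e+00,  2.49437219e-05,
        1.52300804e+00, -8.54001911e-02]), 'dq': array([ 1.11508916e-03, -2.02112600e-03, -2.36329605e-03,  1.08731943e-03,
        9.16166503e-04, -2.92747750e-05]), 'joint_torque': array([ 6.45379369e-04, -5.61344719e+01, -4.93098342e+01,  7.71530997e-02,
        2.91447993e-02, -8.06269441e-05]), 'tool_pos': array([ 0.1360088 , -0.58384059,  0.21767471]), 'orientation': array([-3.11937612e+00, -3.58333414e-01,  3.83297507e-05]), 'force': array([ 0.31779706, -0.04417359, -0.39053231]), 'wrist_torque': array([-0.07051807, -0.02470583, -0.01308793]), 'gripper_force': 0.0, 'opening': 0.09294674624159366}
```

View pics/side0.png

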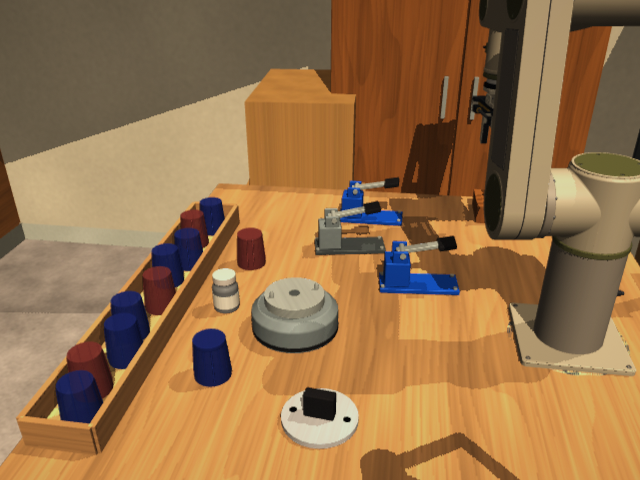

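View pics/top0.png

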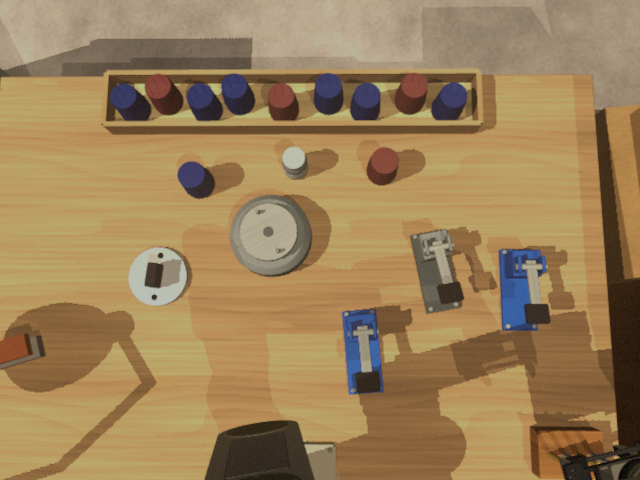

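The side view shows the carrier at (319,417), turntable at (295,310), grey lever unit at (345,235) with pad (372,208), and blue look-alikes at (415,270) and (370,200). The top view shows the carrier at (158,277), turntable at (270,234), grey unit at (436,270) with pad (450,291), and blue units at (363,352) and (523,290).
Candidates for the lever, in the top view, are the grey unit (436,270), blue (363,352) and blue (523,290); I choose the grey one. There is only one carrier (158,277); the round turntable (270,234) is the place to set it. I'll check these in one close crop.

Run:
```python
from h import *
s=cv2.imread('pics/side0.png');t=cv2.imread('pics/top0.png')
def c(im,u,v,w=50): 
    return cv2.resize(im[v-w:v+w,u-w:u+w],(266,266),interpolation=cv2.INTER_CUBIC)
print
cv2.imwrite('pics/c1.png',np.vstack([np.hstack([c(t,158,277),c(t,270,234),c(t,436,270)]),np.hstack([c(s,319,415),c(s,295,305),c(s,350,230)])]))
```

```text
(no output)
```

View pics/c1.png

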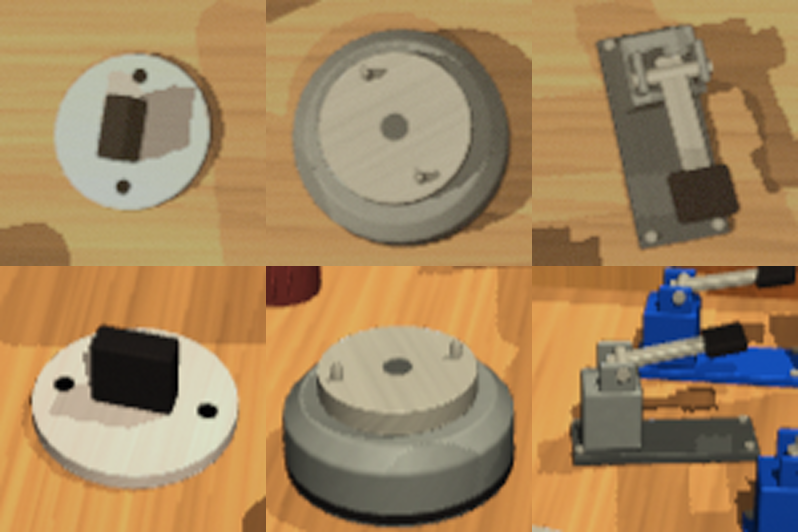

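The crop confirms the carrier, with holes at top (160.6,255.2) and (154.2,297.3), the turntable with its centre dot at top (268.5,231.7) and side (294.2,292.6), and the grey lever unit with its black pad. Next I measure with masks and rays.

```bash
cat > m.py <<'E'
from h import *
def dark(im,uv,r=7):
    g=cv2.cvtColor(im,cv2.COLOR_BGR2GRAY).astype(float); u,v=np.round(uv).astype(int)
    w=g[v-r:v+r+1,u-r:u+r+1]; yy,xx=np.mgrid[v-r:v+r+1,u-r:u+r+1]
    wt=np.clip(np.median(w)*.8-w,0,None); wt[np.hypot(xx-u,yy-v)>r]=0
    return np.array([(wt*xx).sum(),(wt*yy).sum()])/wt.sum()
E
python3 - <<'E'
from m import *
I={'side':cv2.imread('pics/side0.png'),'top':cv2.imread('pics/top0.png')}
for nm,a,b in [('h1',(293.1,409.4),(160.6,255.2)),('h2',(346.8,419.5),(154.2,297.3)),('tt',(294.2,292.6),(268.5,231.7))]:
    a=dark(I['side'],a,5);b=dark(I['top'],b,5); P,e=tri(a,b); print(nm,a,b,P.round(4),e.round(4), onz('top',b,.012 if nm!='tt' else .09).round(4),onz('side',a,.012 if nm!='tt' else .09).round(4))
# bright disc contours
def blob(n,seed,sat,val):
    h=cv2.cvtColor(I[n],cv2.COLOR_BGR2HSV); m=((h[...,1]<sat)&(h[...,2]>val)).astype(np.uint8)
    cs=cv2.findContours(m,cv2.RETR_EXTERNAL,cv2.CHAIN_APPROX_NONE)[0]
    return [c for c in cs if cv2.pointPolygonTest(c,seed,False)>=0]
for n,s in(('top',(165,290)),('side',(320,432)),('top',(268,220)),('side',(295,300))):
    u,v=s; print(n,s,cv2.cvtColor(I[n],cv2.COLOR_BGR2HSV)[v,u])
    for sat,val in((60,130),(70,150),(80,160)):
        for c in blob(n,s,sat,val): 
            h=cv2.convexHull(c)
            if len(h)>5: print(sat,val,cv2.contourArea(c),cv2.fitEllipse(h))
# block top corners & pegs
def cr(p,u0,v0,ox,oy,w=50): return (u0-w+(p[0]-ox)/2.66, v0-w+(p[1]-oy)/2.66)
for nm,s,t in [('peg+x tip',cr((336,365),295,305,266,266),cr((366,72),270,234,266,0)),('peg-x tip',cr((456,341),295,305,266,266),cr((419,174),270,234,266,0))]:
    P,e=tri(s,t);print(nm,s,t,P.round(4),e.round(4))
for nm,s in[('base1',cr((336,382),295,305,266,266)),('base2',cr((456,358),295,305,266,266))]: print(nm,onz('side',s,.09).round(4))
for nm,s in[('t1',cr((366,72),270,234,266,0)),('t2',cr((419,174),270,234,266,0))]: print(nm,onz('top',s,.106).round(4))
for nm,s in[('r1',cr((384,73),270,234,266,0)),('r2',cr((435,176),270,234,266,0))]: print(nm,onz('top',s,.09).round(4))
# lever: pad top corners in top view, plate corners
t=lambda p:cr(p,436,270,532,0)
for p in[(600,42),(690,25),(730,226),(641,247)]: print('plate',onz('top',t(p),.012).round(4))
for p in[(670,176),(728,166),(737,210),(678,222)]: print('pad',onz('top',t(p),.126).round(4))
s=lambda p:cr(p,350,230,532,266)
for p in [(705,330),(743,322),(747,344)]:print('pad side px',s(p))
K,R,tt=cam('top')
E
```

```text
h1 [292.72951224 409.00563858] [160.09452259 255.05924979] [0.5382 0.3112 0.0105] 0.0011 [0.5386 0.3107 0.012 ] [0.5373 0.3128 0.012 ]
h2 [346.52209874 419.03189684] [153.78012528 296.74020597] [0.4389 0.3215 0.0103] 0.0011 [0.4393 0.3209 0.012 ] [0.4382 0.3233 0.012 ]
 ** On entry to DLASCL parameter number  4 had an illegal value
 ** On entry to DLASCL parameter number  4 had an illegal value
 ** On entry to DLASCL parameter number  4 had an illegal value
 ** On entry to DLASCL parameter number  4 had an illegal value
 ** On entry to DLASCL parameter number  5 had an illegal value
 ** On entry to DLASCL parameter number  4 had an illegal valuem.py:6: RuntimeWarning: invalid value encountered in divide
  return np.array([(wt*xx).sum(),(wt*yy).sum()])/wt.sum()
Traceback (most recent call last):
  File "h.py", line 12, in tri
    s=np.linalg.lstsq(np.stack([d,-e],1),p-o,rcond=None)[0]
      ~~~~~~~~~~~~~~~^^^^^^^^^^^^^^^^^^^^^^^^^^^^^^^^^^^
numpy.linalg.LinAlgError: SVD did not converge in Linear Least Squares
```

```bash
sed -i 's/np.median(w)\*.8/np.percentile(w,80)*.8/' m.py
cat > a.py <<'E'
from m import *
I={'side':cv2.imread('pics/side0.png'),'top':cv2.imread('pics/top0.png')}
for nm,a,b,r in [('h1',(293.1,409.4),(160.6,255.2),5),('h2',(346.8,419.5),(154.2,297.3),5),('tt',(294.2,292.6),(268.5,231.7),9)]:
    a=dark(I['side'],a,r);b=dark(I['top'],b,r); P,e=tri(a,b); print(nm,a,b,P.round(4),e.round(4), onz('top',b,.012 if nm!='tt' else .09).round(4),onz('side',a,.012 if nm!='tt' else .09).round(4))
def blob(n,seed,sat,val):
    h=cv2.cvtColor(I[n],cv2.COLOR_BGR2HSV); m=((h[...,1]<sat)&(h[...,2]>val)).astype(np.uint8)
    cs=cv2.findContours(m,cv2.RETR_EXTERNAL,cv2.CHAIN_APPROX_NONE)[0]
    return [c for c in cs if cv2.pointPolygonTest(c,seed,False)>=0]
for n,s in(('top',(165,290)),('side',(320,432)),('top',(268,220)),('side',(295,300))):
    u,v=s; print(n,s,cv2.cvtColor(I[n],cv2.COLOR_BGR2HSV)[v,u])
    for sat,val in((60,130),(70,150),(80,160)):
        for c in blob(n,s,sat,val): 
            h=cv2.convexHull(c)
            if len(h)>5: print(sat,val,cv2.contourArea(c),np.round(np.hstack(cv2.fitEllipse(h)),1))
def cr(p,u0,v0,ox,oy,w=50): return (u0-w+(p[0]-ox)/2.66, v0-w+(p[1]-oy)/2.66)
T=lambda p:cr(p,270,234,266,0)
S=lambda p:cr(p,295,305,266,266)
for nm,s,t in [('peg+x tip',(336,365),(366,72)),('peg-x tip',(456,341),(419,174))]:
    P,e=tri(S(s),T(t));print(nm,P.round(4),e.round(4),'top@.106',onz('top',T(t),.106).round(4))
for s in((336,382),(456,358)): print('base side',onz('side',S(s),.09).round(4))
for s in((384,73),(435,176)): print('tail top',onz('top',T(s),.09).round(4))
t=lambda p:cr(p,436,270,532,0)
for p in[(600,42),(690,25),(730,226),(641,247)]: print('plate',onz('top',t(p),.012).round(4))
for p in[(670,176),(728,166),(737,210),(678,222)]: print('pad',onz('top',t(p),.126).round(4))
s=lambda p:cr(p,350,230,532,266)
P,e=tri(s((724,332)),t((703,195)));print('padcentre',P,e)
E
python3 a.py
```

```text
h1 [292.70558635 409.02102345] [160.09640129 255.07559308] [0.5382 0.3112 0.0104] 0.001 [0.5386 0.3107 0.012 ] [0.5374 0.3128 0.012 ]
h2 [346.51961391 419.02825558] [153.77938707 296.74034425] [0.4389 0.3215 0.0103] 0.0011 [0.4393 0.3209 0.012 ] [0.4382 0.3233 0.012 ]
tt [294.00036668 292.43275154] [267.86778947 231.20926316] [0.5836 0.0445 0.0887] 0.001 [0.5839 0.0444 0.09  ] [0.5827 0.0466 0.09  ]
top (165, 290) [ 43  19 192]
60 130 2605.0 [157.2 276.2  56.8  59.9  43.2]
70 150 2596.5 [156.9 276.2  56.8  59.6  41.3]
80 160 1700.0 [156.8 276.2  56.8  59.6  37.1]
side (320, 432) [ 24  35 219]
60 130 2516.5 [319.6 417.8  59.2  77.1  90.7]
70 150 2485.0 [319.6 417.5  59.7  76.9  92.1]
80 160 2445.5 [319.6 417.4  59.8  76.7  92.4]
top (268, 220) [ 22  47 175]
60 130 3615.0 [265.1 235.8  69.6  74.2   1.6]
70 150 2677.5 [265.8 235.   58.9  65.   30. ]
80 160 2409.0 [267.7 231.6  55.4  56.8  62.1]
side (295, 300) [ 24  51 184]
60 130 2855.5 [295.3 306.4  55.4  79.4  89.2]
70 150 1457.5 [293.9 293.9  32.4  59.4  88.9]
80 160 1452.0 [294.  293.6  32.8  59.3  88.7]
peg+x tip [0.6278 0.0673 0.0996] 0.0007 top@.106 [0.6268 0.0664 0.106 ]
peg-x tip [0.5396 0.0207 0.1015] 0.0031 top@.106 [0.5405 0.0204 0.106 ]
base side [0.6257 0.0772 0.09  ]
base side [0.5369 0.0285 0.09  ]
tail top [0.6293 0.0533 0.09  ]
tail top [0.541  0.0084 0.09  ]
plate [ 0.5865 -0.2895  0.012 ]
plate [ 0.6021 -0.3701  0.012 ]
plate [ 0.4234 -0.4     0.012 ]
plate [ 0.4047 -0.3218  0.012 ]
pad [ 0.4595 -0.3265  0.126 ]
pad [ 0.4678 -0.3732  0.126 ]
pad [ 0.4326 -0.3792  0.126 ]
pad [ 0.4228 -0.3319  0.126 ]
padcentre [ 0.4449268  -0.35262046  0.12519499] 0.0009139605943186958
```

Measured:

| Item | Position (m) | Check |
|---|---|---|
| Carrier centre | (0.4886, 0.3164) | axis −5.9°, hole span 99.8 mm, height 10–12 mm |
| Seat | (0.5836, 0.0446, 0.089) | peg axis 27.8°, peg span 99.8 mm |
| Lever pad | (0.445, −0.353, 0.125) | |

All fit the description, so I move to the carrier. The yaw change is −19°.

>>> arm_command(deltas=[[[2.6,2.8,0.6,0,0,0],[2.6,2.8,0.6,0,0,0],[2.6,2.8,0.6,0,0,0],[2.6,2.8,0.6,0,0,0],[2.6,2.8,0.6,0,0,0],[2.6,2.8,0.6,0,0,0],[2.6,2.8,0.6,0,0,0],[2.6,2.8,0.6,0,0,0],[2.6,2.8,0.6,0,0,0],[2.6,2.8,0.6,0,0,0],[2.6,2.8,0.6,0,0,0],[2.6,2.8,0.6,0,0,0]]], gripper=1)

```text
t: 1.1
tool_pos: [0.4489, -0.2466, 0.2907]
orientation: [-3.121, -0.359, 0.0]
force: [0.0, -1.4, 0.7]
opening: 0.0925
gripper_force: 0.0
```

>>> arm_command(deltas=[[[0.2,3.5,0,0,0,-1.6],[0.2,3.5,0,0,0,-1.6],[0.2,3.5,0,0,0,-1.6],[0.2,3.5,0,0,0,-1.6],[0.2,3.5,0,0,0,-1.6],[0.2,3.5,0,0,0,-1.6],[0.2,3.5,0,0,0,-1.6],[0.2,3.5,0,0,0,-1.6],[0.2,3.5,0,0,0,-1.6],[0.2,3.5,0,0,0,-1.6],[0.2,3.5,0,0,0,-1.6],[0.2,3.5,0,0,0,-1.4]]])

```text
t: 2.1
tool_pos: [0.4716, 0.1734, 0.2903]
orientation: [3.137, -0.164, -0.001]
force: [0.8, -0.8, 1.0]
opening: 0.0931
gripper_force: 0.0
```

>>> arm_command(deltas=[[[0.2,2.8,0,0,0,0],[0.2,2.8,0,0,0,0],[0.2,2.8,0,0,0,0],[0.2,2.8,0,0,0,0],[0.2,2.8,0,0,0,0],[0,0,-2,0,0,0],[0,0,-2,0,0,0],[0,0,-2,0,0,0],[0,0,-2,0,0,0],[0,0,-2,0,0,0],[0,0,0,0,0,0],[0,0,0,0,0,0]]])

```text
t: 3.1
tool_pos: [0.481, 0.3111, 0.1892]
orientation: [3.136, -0.161, -0.005]
force: [1.4, 0.3, 1.1]
opening: 0.0931
gripper_force: 0.0
```

```bash
cat > st.py <<'E'
from m import *
def st():
    s=monitor.read_state(); R=cv2.Rodrigues(np.array(s['orientation']))[0]
    print('t',round(s['t'],2),'p',s['tool_pos'].round(4),'yaw_y',np.degrees(np.arctan2(R[1,1],R[0,1])).round(2),'z',R[:,2].round(4),'F',np.round(s['force'],2),'q6',round(s['q'][5],2),'op',round(s['opening'],4),'gf',round(s['gripper_force'],1)); return s
if __name__=='__main__': st()
E
python3 st.py
```

```text
t 3.1 p [0.481  0.3111 0.1892] yaw_y -95.89 z [-0.0032 -0.0017 -1.    ] F [1.41 0.29 1.12] q6 2.16 op 0.0931 gf 0.0
```

>>> arm_command(deltas=[[[0.4,0.3,0,0,0,0],[0.4,0.2,0,0,0,0],[0,0,-2.5,0,0,0],[0,0,-2.5,0,0,0],[0,0,-2.5,0,0,0],[0,0,-2.5,0,0,0],[0,0,-2.5,0,0,0],[0,0,-2,0,0,0],[0,0,-1,0,0,0],[0,0,-0.6,0,0,0],[0,0,-0.4,0,0,0],[0,0,0,0,0,0]]])

```text
t: 4.1
tool_pos: [0.4908, 0.317, 0.0263]
orientation: [-3.137, 0.161, -0.001]
force: [-0.8, 0.5, -0.2]
opening: 0.0932
gripper_force: 0.0
```

>>> arm_command(deltas=[[[0,0,0,0,0,0],[0,0,0,0,0,0],[0,0,0,0,0,0],[0,0,0,0,0,0],[0,0,0,0,0,0],[0,0,0,0,0,0],[0,0,0,0,0,0],[0,0,0,0,0,0],[0,0,0,0,0,0]]], gripper=-1, squeeze=30)

```text
t: 4.85
tool_pos: [0.4901, 0.3166, 0.0256]
orientation: [3.137, -0.161, -0.0]
force: [-0.2, -0.6, 0.3]
opening: 0.0376
gripper_force: 0.0
```

```bash
python3 st.py
```

```text
t 4.85 p [0.4901 0.3166 0.0256] yaw_y -95.89 z [-1.e-04 -0.e+00 -1.e+00] F [-0.18 -0.59  0.25] q6 2.16 op 0.0376 gf 0.0
```

>>> arm_command(deltas=[[[0,0,0,0,0,0],[0,0,0,0,0,0],[0,0,0,0,0,0],[0,0,0,0,0,0],[0,0,0,0,0,0]]])

```text
t: 5.27
tool_pos: [0.4901, 0.3165, 0.0256]
orientation: [3.137, -0.162, -0.0]
force: [-0.7, -1.1, 0.6]
opening: 0.0237
gripper_force: 30.0
```

>>> arm_command(deltas=[[[0,0,0.5,0,0,0],[0,0,1,0,0,0],[0,0,1.5,0,0,0],[0,0,2,0,0,0],[0,0,2,0,0,0],[0,0,2,0,0,0],[0,0,2,0,0,0],[0,0,2,0,0,0],[0,0,2,0,0,0],[0,0,1,0,0,0],[0,0,0,0,0,0],[0,0,0,0,0,0]]])

```text
t: 6.27
tool_pos: [0.4902, 0.3168, 0.1857]
orientation: [-3.137, 0.161, -0.001]
force: [0.2, -0.6, -6.8]
opening: 0.0239
gripper_force: 30.0
```

```bash
python3 st.py
```

```text
t 6.27 p [0.4902 0.3168 0.1857] yaw_y -95.89 z [ 6.e-04  4.e-04 -1.e+00] F [ 0.24 -0.62 -6.78] q6 2.16 op 0.0239 gf 30.0
```

>>> arm_command(deltas=[[[0.5,-1.3,0,0,0,2],[0.8,-2.2,0,0,0,3],[1,-2.9,0,0,0,3.5],[1,-2.9,0,0,0,3.5],[1,-2.9,0,0,0,3.5],[1,-2.9,0,0,0,3.5],[1,-2.9,0,0,0,3.5],[1,-2.9,0,0,0,3.5],[1,-2.9,0,0,0,3.5],[0.8,-2.3,0,0,0,2.7],[0.4,-1.1,0,0,0,1.5],[0,0,0,0,0,0]]])

```text
t: 7.27
tool_pos: [0.5845, 0.0416, 0.1831]
orientation: [3.05, 0.752, -0.006]
force: [-0.1, 0.6, -6.0]
opening: 0.024
gripper_force: 30.0
```

>>> arm_command(deltas=[[[0,0,-1,0,0,0],[0,0,-1,0,0,0],[0,0,0,0,0,0],[0,0,0,0,0,0],[0,0,0,0,0,0],[0,0,0,0,0,0]]])

```text
t: 7.77
tool_pos: [0.5852, 0.0453, 0.166]
orientation: [3.049, 0.756, 0.001]
force: [0.3, 0.1, -6.6]
opening: 0.0238
gripper_force: 30.0
```

Run:
```python
from st import *
st()
S=eyes.read_camera('side');T=eyes.read_camera('top');cv2.imwrite('pics/s2.png',S);cv2.imwrite('pics/t2.png',T)
c=lambda im,u,v,w=50:cv2.resize(im[v-w:v+w,u-w:u+w],(400,400),interpolation=cv2.INTER_CUBIC)
cv2.imwrite('pics/c2.png',np.hstack([c(T,268,232),c(S,295,275)]))
```

```text
t 7.77 p [0.5852 0.0453 0.166 ] yaw_y -62.14 z [ 5.e-04  0.e+00 -1.e+00] F [ 0.29  0.14 -6.61] q6 1.07 op 0.0238 gf 30.0
```

View pics/c2.png

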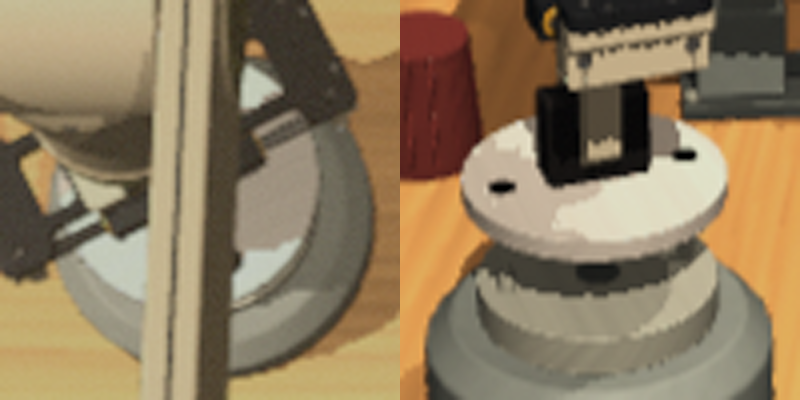

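The crop shows the carrier held level above the turntable. In the top view the arm hides the holes; in the side view they are at crop (502,187) and (685,155).

Run:
```python
from m import *
S=cv2.imread('pics/s2.png'); z=.166-.0256+.012
H=[]
for c in((502,187),(685,155)):
    p=(245+(c[0]-400)/4,225+c[1]/4); d=dark(S,p,4); H.append(onz('side',d,z)); print(p,d,H[-1].round(4))
print('carrier(side)',((H[0]+H[1])/2).round(4),np.linalg.norm(H[0]-H[1]),np.degrees(np.arctan2(*(H[0]-H[1])[1::-1])))
# pegs in first pictures, brighter/darker profile -> side tips
S0=cv2.imread('pics/side0.png'); T0=cv2.imread('pics/top0.png')
up=lambda a:cv2.resize(a,None,fx=13,fy=13,interpolation=cv2.INTER_CUBIC)
a=[S0[281:303,260:284],S0[273:295,305:329],T0[200:222,248:272],T0[239:261,268:292]]
a=[up(x) for x in a]; cv2.imwrite('pics/pegs.png',np.vstack([np.hstack(a[:2]),np.hstack(a[2:])]))
```

```text
(270.5, 271.75) [270.0293237 271.3643779] [0.6273 0.07   0.1524]
(316.25, 263.75) [315.46353577 263.15326305] [0.5394 0.0229 0.1524]
carrier(side) [0.5834 0.0464 0.1524] 0.0996606238343754 28.166616699641683
```

View pics/pegs.png

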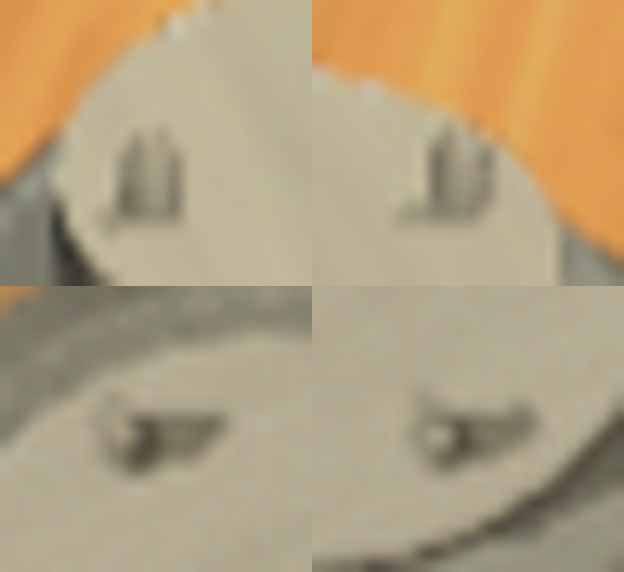

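The peg tips are at side (271.0,290.1) and (316.0,281.9), and at top (256.9,210.4) and (277.1,249.9).

Run:
```python
from m import *
a=[(271,290.1),(316,281.9)];b=[(256.9,210.4),(277.1,249.9)]
for n,l in(('side',a),('top',b)):
    A,B=[onz(n,p,.106) for p in l]; print(n,((A+B)/2).round(4),np.linalg.norm(A-B).round(4),np.degrees(np.arctan2(*(A-B)[1::-1])).round(2))
for s,t in zip(a,b): print(tri(s,t))
```

```text
side [0.583  0.0461 0.106 ] 0.1001 27.41
top [0.5839 0.0446 0.106 ] 0.1004 27.73
(array([0.62810805, 0.06805135, 0.10535123]), np.float64(0.0007502947114936849))
(array([0.53920077, 0.02135061, 0.10498659]), np.float64(0.0007575505533827478))
```

Side view: carrier at (0.5834, 0.0464), 28.2°, and pegs at (0.583, 0.0461), 27.4–27.7°. I apply a tiny correction and descend gently.

>>> arm_command(deltas=[[[-0.04,-0.02,-0.8,0,0,-0.4],[0,0,-1,0,0,0],[0,0,-0.6,0,0,0],[0,0,-0.4,0,0,0],[0,0,-0.3,0,0,0],[0,0,-0.3,0,0,0],[0,0,-0.2,0,0,0],[0,0,-0.2,0,0,0],[0,0,0,0,0,0],[0,0,0,0,0,0]]])

```text
t: 8.7
tool_pos: [0.5848, 0.0444, 0.1277]
orientation: [3.052, 0.744, 0.0]
force: [-0.3, 0.0, -5.7]
opening: 0.0239
gripper_force: 30.0
```

```bash
python3 st.py
```

```text
t 8.7 p [0.5848 0.0444 0.1277] yaw_y -62.59 z [ 1.e-04  0.e+00 -1.e+00] F [-0.28  0.05 -5.68] q6 1.08 op 0.0239 gf 30.0
```

>>> arm_command(deltas=[[[0,0,-0.2,0,0,0],[0,0,-0.2,0,0,0],[0,0,-0.2,0,0,0],[0,0,-0.2,0,0,0],[0,0,-0.2,0,0,0],[0,0,0,0,0,0],[0,0,0,0,0,0]]])

```text
t: 9.28
tool_pos: [0.5845, 0.0444, 0.1174]
orientation: [-3.052, -0.744, 0.001]
force: [-0.1, -0.1, -6.0]
opening: 0.0243
gripper_force: 30.0
```

```bash
python3 st.py
```

```text
t 9.28 p [0.5845 0.0444 0.1174] yaw_y -62.59 z [-5.e-04 -0.e+00 -1.e+00] F [-0.14 -0.15 -5.98] q6 1.08 op 0.0243 gf 30.0
```

>>> arm_command(deltas=[[[0,0,-0.1,0,0,0],[0,0,-0.1,0,0,0],[0,0,0,0,0,0],[0,0,0,0,0,0]]])

```text
t: 9.62
tool_pos: [0.5847, 0.0444, 0.1157]
orientation: [3.052, 0.744, 0.0]
force: [-0.0, -1.0, -5.2]
opening: 0.0241
gripper_force: 30.0
```

Run:
```python
from st import *
st()
S=eyes.read_camera('side');cv2.imwrite('pics/s3.png',S)
w=50;cv2.imwrite('pics/c3.png',cv2.resize(S[235:335,235:355],(600,500),interpolation=cv2.INTER_CUBIC))
```

```text
t 9.62 p [0.5847 0.0444 0.1157] yaw_y -62.59 z [ 1.e-04 -0.e+00 -1.e+00] F [-0.   -0.99 -5.22] q6 1.08 op 0.0241 gf 30.0
```

View pics/c3.png

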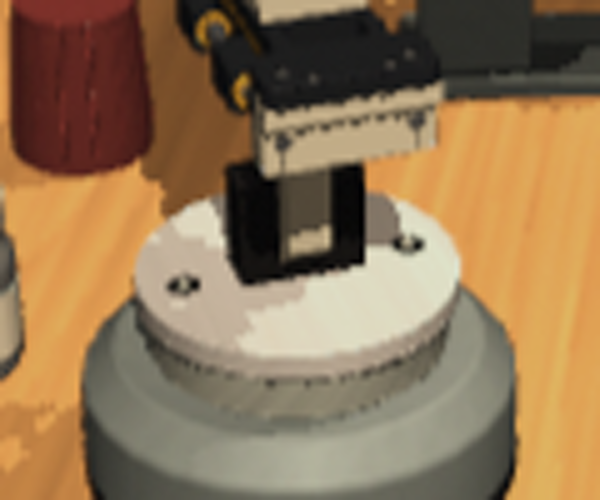

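Both pegs show in the holes at crop (183,285) and (407,243), and the disc is nearly on the top. I go down until contact.

>>> arm_command(deltas=[[[0,0,-0.06,0,0,0],[0,0,0,0,0,0],[0,0,-0.06,0,0,0],[0,0,0,0,0,0],[0,0,0,0,0,0]]])

```text
t: 10.08
tool_pos: [0.5848, 0.0445, 0.1156]
orientation: [3.052, 0.744, 0.001]
force: [-5.5, -1.0, 4.9]
opening: 0.0234
gripper_force: 30.0
```

```bash
python3 st.py
```

```text
t 10.08 p [0.5848 0.0445 0.1156] yaw_y -62.59 z [ 4.e-04 -0.e+00 -1.e+00] F [-5.46 -0.98  4.89] q6 1.08 op 0.0234 gf 30.0
```

It is seated: z stopped at 0.1156 and the upward force rose. I release and lift.

>>> arm_command(deltas=[[[0,0,0,0,0,0],[0,0,0,0,0,0],[0,0,0,0,0,0],[0,0,0,0,0,0],[0,0,0,0,0,0],[0,0,0,0,0,0],[0,0,0,0,0,0],[0,0,0,0,0,0]]], gripper=0.3)

```text
t: 10.75
tool_pos: [0.5847, 0.0444, 0.1144]
orientation: [-3.052, -0.744, 0.0]
force: [0.3, -0.3, -0.1]
opening: 0.0601
gripper_force: 0.0
```

>>> arm_command(deltas=[[[0,0,0.4,0,0,0],[0,0,0.8,0,0,0],[0,0,1.5,0,0,0],[0,0,2,0,0,0],[0,0,2.5,0,0,0],[0,0,2.5,0,0,0],[0,0,2.5,0,0,0],[0,0,2.5,0,0,0],[0,0,1,0,0,0],[0,0,0,0,0,0]]])

```text
t: 11.58
tool_pos: [0.5864, 0.0444, 0.2757]
orientation: [3.051, 0.744, 0.01]
force: [-0.4, 0.7, 0.0]
opening: 0.0605
gripper_force: 0.0
```

```bash
python3 st.py
```

```text
t 11.58 p [0.5864 0.0444 0.2757] yaw_y -62.59 z [ 0.0066 -0.     -1.    ] F [-0.37  0.67  0.01] q6 1.08 op 0.0605 gf 0.0
```

The carrier is released. Now to the lever, with fingers shut, tool y along the hinge (−80.2°) and target pad centre (0.445, −0.354).

>>> arm_command(deltas=[[[-1.2,-3.3,0,0,0,-1.5],[-1.2,-3.3,0,0,0,-1.5],[-1.2,-3.3,0,0,0,-1.5],[-1.2,-3.3,0,0,0,-1.5],[-1.2,-3.3,0,0,0,-1.5],[-1.2,-3.3,0,0,0,-1.5],[-1.2,-3.3,0,0,0,-1.5],[-1.2,-3.3,0,0,0,-1.5],[-1.2,-3.3,0,0,0,-1.5],[-1.2,-3.3,0,0,0,-1.5],[-1.2,-3.3,0,0,0,-1.5],[-0.8,-3.3,0,0,0,-1.1]]], gripper=-1)

```text
t: 12.58
tool_pos: [0.443, -0.3527, 0.2695]
orientation: [-3.129, -0.266, 0.003]
force: [0.9, -0.3, -0.6]
opening: 0.0008
gripper_force: 0.0
```

>>> arm_command(deltas=[[[0,0,-2,0,0,0],[0,0,-2,0,0,0],[0,0,-2,0,0,0],[0,0,-2,0,0,0],[0,0,-2,0,0,0],[0,0,-1,0,0,0],[0,0,0,0,0,0],[0,0,0,0,0,0],[0,0,0,0,0,0]]])

```text
t: 13.33
tool_pos: [0.4451, -0.3519, 0.1624]
orientation: [3.129, 0.269, 0.001]
force: [-0.8, 0.0, -0.1]
opening: 0.0001
gripper_force: 0.0
```

Run:
```python
from st import *
st()
S=eyes.read_camera('side');T=eyes.read_camera('top');cv2.imwrite('pics/s4.png',S);cv2.imwrite('pics/t4.png',T)
c=lambda im,u,v,w=50:cv2.resize(im[v-w:v+w,u-w:u+w],(400,400),interpolation=cv2.INTER_CUBIC)
cv2.imwrite('pics/c4.png',np.hstack([c(S,365,210),c(S,295,275)]))
```

```text
t 13.33 p [ 0.4451 -0.3519  0.1624] yaw_y -80.19 z [ 9.e-04 -9.e-04 -1.e+00] F [-0.78  0.03 -0.07] q6 0.64 op 0.0001 gf 0.0
```

View pics/c4.png

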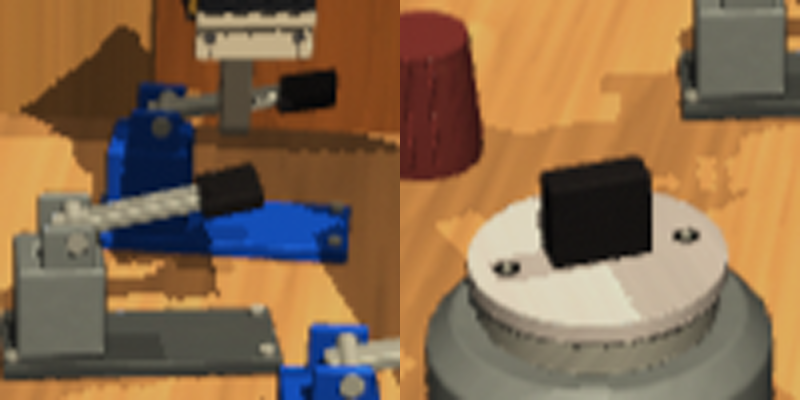

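The carrier is seated flat with both pegs through it, and the finger is above the grey unit's pad. I descend carefully.

>>> arm_command(deltas=[[[0,-0.3,-1,0,0,0],[0,0,-1,0,0,0],[0,0,-0.5,0,0,0],[0,0,-0.5,0,0,0],[0,0,-0.5,0,0,0],[0,0,-0.5,0,0,0],[0,0,-0.3,0,0,0],[0,0,-0.3,0,0,0],[0,0,0,0,0,0],[0,0,0,0,0,0]]])

```text
t: 14.27
tool_pos: [0.4447, -0.3547, 0.1156]
orientation: [3.13, 0.268, -0.0]
force: [-2.2, 0.9, 3.4]
opening: 0.0005
gripper_force: 1.7
```

```bash
python3 st.py
```

```text
t 14.27 p [ 0.4447 -0.3547  0.1156] yaw_y -80.19 z [-0.e+00 -2.e-04 -1.e+00] F [-2.18  0.89  3.45] q6 0.64 op 0.0005 gf 1.7
```

>>> arm_command(deltas=[[[0,0,-0.3,0,0,0],[0,0,-0.3,0,0,0],[0,0,-0.2,0,0,0],[0,0,-0.2,0,0,0],[0,0,0,0,0,0],[0,0,0,0,0,0],[0,0,0,0,0,0]]])

```text
t: 14.85
tool_pos: [0.4446, -0.355, 0.1056]
orientation: [3.129, 0.268, -0.0]
force: [-3.6, -1.4, 4.9]
opening: 0.0009
gripper_force: 2.6
```

Run:
```python
from st import *
st()
S=eyes.read_camera('side');cv2.imwrite('pics/s5.png',S)
cv2.imwrite('pics/c5.png',cv2.resize(S[170:260,310:430],(800,600),interpolation=cv2.INTER_CUBIC))
# where the level lever should appear: hinge and pad-side points
a=np.radians(9.8);e=np.array([np.cos(a),np.sin(a),0]);o=np.array([.504,-.3454,0])
for x,z in((.045,.098),(-.06,.105),(-.081,.105),(-.081,.091),(-.039,.105)):
    n=np.array([-e[1],e[0],0])
    p=o+x*e+n*.025+[0,0,z]; q=proj('side',p); print(x,z,((q-[310,170])*6.667).round(0))
```

```text
t 14.85 p [ 0.4446 -0.355   0.1056] yaw_y -80.2 z [-0.e+00 -7.e-04 -1.e+00] F [-3.6  -1.35  4.89] q6 0.64 op 0.0009 gf 2.6
0.045 0.098 [155. 322.]
-0.06 0.105 [421. 302.]
-0.081 0.105 [474. 301.]
-0.081 0.091 [472. 333.]
-0.039 0.105 [368. 303.]
```

View pics/c5.png

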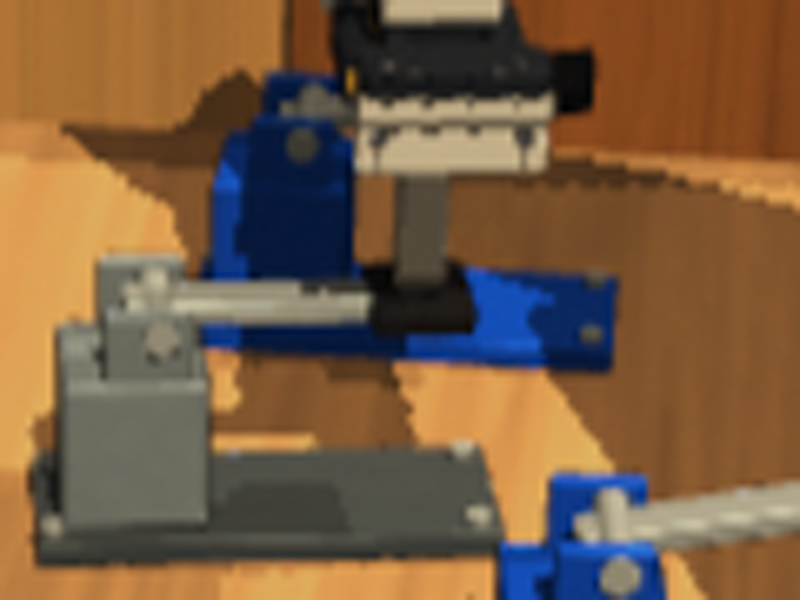

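The lever looks level: the pad's lower corner is at crop (472,332), where I predicted (472,333), and the force is about 5 N at z = 0.1056. One tiny trim, then I let it settle.

>>> arm_command(deltas=[[[0,0,-0.04,0,0,0],[0,0,0,0,0,0],[0,0,0,0,0,0],[0,0,0,0,0,0],[0,0,0,0,0,0],[0,0,0,0,0,0],[0,0,0,0,0,0],[0,0,0,0,0,0]]])

```text
t: 15.57
tool_pos: [0.4446, -0.355, 0.1053]
orientation: [3.129, 0.268, -0.0]
force: [-4.4, -1.0, 5.2]
opening: 0.0004
gripper_force: 2.8
```

Run:
```python
from st import *
s=st()
if abs(s['tool_pos'][2]-.105)<.0015 and 3.5<s['force'][2]<7.5: print(ticket.close_job())
```

```text
t 15.57 p [ 0.4446 -0.355   0.1053] yaw_y -80.2 z [-0.e+00 -7.e-04 -1.e+00] F [-4.38 -1.04  5.23] q6 0.64 op 0.0004 gf 2.8
the job is handed in; nothing more can be done
None
```

The carrier sits flat on the turntable with both pegs through its holes and is let go, and I handed the job in at 15.6 s with the arm holding the grey lever level (z = 0.105 m, about 5 N, bottom stop never touched).

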